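Put the shoemaker's kit back on its outline mats

TASK

Tidy the shoemaker's bench: put the boot heel, the tack tin, the sanding block and the awl each on the green mat that shows its own outline. Each should lie inside its outline, the right side up as it lies now and turned as the outline is (the awl's spike and the heel's flat end pointing the way they are drawn), and be left there, released and at rest.

Things in the scene. Friction and masses are not known exactly. Their poses are not given: they have to be found in the camera images.
- heel (a point): Loose stacked boot heel, brown layers over a black rubber foot, D-shaped seen from above: 60 mm along x, 50 mm wide (y), 34 mm tall; round end to -x, flat end to +x. Point: its centre, half-way up; z up. It stands on its rubber foot.
- tin (a point): Loose closed round tack tin, blue with a steel lid, 55 mm in diameter, 30 mm tall. Point: its centre, half-way up; z up.
- block (a point): Loose cork sanding block with a red underside, 90 mm along x, 44 mm wide (y), 32 mm tall, the same either way round. Point: its centre, half-way up; z up.
- awl (a point): Loose awl lying on its side: yellow square handle with rounded edges (76 mm along x, 26 mm wide, 26 mm tall), brass collar and a thin dark steel spike towards +x; 120 mm overall, the weight mostly in the handle. Point: centre of the handle, half-way up, 82 mm behind the spike's tip; z up.
- heel_mat: Green flat tile lying on the bench, fixed, 4 mm thick, 112 x 76 mm; a cream outline on its top (larger all round by 6 mm than its thing) shows what belongs on it, and a small black dot marks its -x end. Origin: centre of the tile's underside, x along the tile, z up. Its D-shaped outline (72 x 62 mm) has its flat end to +x; the heel's centre belongs 15 mm to +x of the origin.
- tin_mat: Green flat tile lying on the bench, fixed, 4 mm thick, 100 x 80 mm; a cream outline on its top (larger all round by 6 mm than its thing) shows what belongs on it, and a small black dot marks its -x end. Origin: centre of the tile's underside, x along the tile, z up. Its round outline (66 mm across) is for the tin, whose centre belongs 6 mm to +x of the origin.
- block_mat: Green flat tile lying on the bench, fixed, 4 mm thick, 132 x 70 mm; a cream outline on its top (larger all round by 6 mm than its thing) shows what belongs on it, and a small black dot marks its -x end. Origin: centre of the tile's underside, x along the tile, z up. Its rectangular outline (102 x 56 mm, long along x) is for the sanding block, whose centre belongs 6 mm to +x of the origin.
- awl_mat: Green flat tile lying on the bench, fixed, 4 mm thick, 150 x 58 mm; a cream outline on its top (larger all round by 6 mm than its thing) shows what belongs on it, and a small black dot marks its -x end. Origin: centre of the tile's underside, x along the tile, z up. Its outline is a wide handle (88 x 38 mm) with a narrow spike (16 mm wide) towards +x; the centre of the awl's handle belongs 18 mm to -x of the origin, its spike to +x.
Not all that is in view belongs to the job. Leave any yellow look-alike of the heel_mat alone.

How it is judged:
By the outcome, as a careful person would: the job done as asked, in the order asked, and still so for the second after the job is handed in, with the robot touching nothing.
It also fails if it takes over 109 s, if anything falls off the work surface, if the arm or the gripper's body presses on something with over 40 N, if the wrist force passes 120 N, or if a joint passes its speed limit or range.

ROBOT

A 6-joint arm with a two-finger parallel gripper is mounted at the origin on the work surface. World frame = base frame: x ahead of the robot, y to its left, z up, the work surface at z = 0. Lengths are in m, angles in rad, forces in N, time in s.
With the tool pointing down it reaches from about 0.35 to 0.975 m from the base axis. Payload 17.4 kg.
Tool frame: the origin (TCP) lies at the centre of the arm's flange, where the gripper is bolted on; the fingertips stand 173 mm ahead of it and the grasp point (between the pads) lies 155 mm ahead of it; z points along the fingers, x is the direction in which the jaws open and shut, and the axes are right-handed (so a half turn about z gives the same grasp; the last joint's range is limited). The gripper opens to 85 mm and grips with 20 to 120 N. Pads are 22 mm wide; open, the fingers measure 114 mm over their backs; the gripper's body (76 mm by 85 mm) begins 54 mm behind the grasp point. The pads swing forward as they close: fully open they stand 13 mm farther back than shut.
Start: joints at [-1.213, 0.116, 1.442, -0, 1.584, -0.038], TCP at [0.26, -0.623, 0.405] pointing down, gripper open.
Joint ranges: [-2.83, 2.83], [-0.83, 2.19], [0.07, 2.5], [-1.14, 4.28], [0.01, 3], [-2.97, 2.97]. Speed limits (rad/s): [1.89, 1.89, 2.22, 3.14, 3.14, 3.14].

INTERFACE

Orientations are given as a 3x3 rotation matrix whose columns are the frame's x, y, z axes.
In Python, from workcell import r gives the robot as it stands.
- The arm moves only by the tool apply_moves, never from a script. Its argument "commands" is a list of rows, each a list of 7 numbers: the shift along the tool's x, y, z in mm, then the turn, a rotation vector about the tool's x, y, z in rad, then the finger opening in mm, from 0 to 85.4. A call has 1 to 12 rows; each row is the pose to reach, as a shift and turn from the pose measured when the call began, along the tool's axes at that moment; what a row does not reach only later rows make up. A row lasts 1/8 s, in which the tool goes at most 62.5 mm and 10.7 degrees, less where a joint would pass 70% of its speed; a pose out of reach is approached as far as the arm can. A call with a gripper value outside its range is refused whole. The fingers move at their own pace and stop on an object; "newtons" is the grip in N (left out, the last holds). Time passes only in rows, so rows that repeat a pose let the fingers close. It gives the time, the measured TCP pose, the force and the opening at its end, in the units of the state.
- r.sense(): the state, without advancing time (a new reading comes with each control period).
- r.camera(name): name is "scene" or "top" or "wrist"; returns a dict with "img" (420x560x3 uint8, red, green, blue), "intrinsics" (3x3 intrinsics, pixels), "world_from_camera" (4x4, takes a point from camera to world coordinates). Camera axes: x right, y down, z forward; pixel columns grow to the right and rows downward; lengths in m; the calibration is good to about 2 mm. A picture is of the moment at which its call begins. There is no depth.
- r.job_done(): hands the job in, once; it reports no verdict.
Trained networks look in a picture, given as the dict that the camera call returned (one of the last four; its "shot" number tells which), for a name from the list of things; names that differ only in an ending like _2 or _b are one class to them, and where a whole thing is asked for, a point or a joint stands for the part that bears it (a point fixed in the world has none). Each returns a list of dicts, best first, with "confidence" (0 to 1); they miss things now and then, are a little off and sometimes report something else, mostly with a low value. They report only what shows in the picture. A call takes as long as a camera call. They do not tell look-alikes from the thing itself.
- r.masks_of(label, picture): "region" (420x560 bool, what is visible of it) and "extent" ([left, top, right, bottom] in pixels, round what is visible of it).
The state is a dict: "time": time; "qpos": joint angles; "qvel": joint speeds; "joint_torque": joint torques, N m; "position": TCP position; "tcp_rot": TCP orientation; "force": force on the tool from outside, world axes, zero at the start; "ft_torque": the same for the moment, N m; "gripper_width": finger opening in m.
Only numpy, scipy, OpenCV 4.12 (cv2) and the standard library are available. Lean on these libraries where they do the work, as an engineer would, in place of code of your own. Each camera call takes 0.05 s, during which the arm holds its last target.

## Working session

There is one attempt and no reset: what is moved stays moved. The work goes in short steps, Python scripts to look and compute and a tool call to move; the robot and the scene stay as the last step left them, time stands still between calls to the robot, and variables do not carry over. Pictures are saved under pics/ and viewed, and the job is handed in when it is done.

Besides the shell and the picture viewer there is one more tool, called after ">>>" in YAML: its name, and indented under it one key for each argument. apply_moves: Moves the arm, as the interface text tells. Its arguments: {"type":"object","properties":{"commands":{"type":"array","items":{"type":"array","items":{"type":"number"}}},"newtons":{"type":"number"}},"required":["commands"]}

```bash
ls; mkdir -p pics
python3 - <<'E'
from workcell import r
import cv2,numpy as np
for n in ["scene","top","wrist"]:
    c=r.camera(n); cv2.imwrite(f"pics/{n}0.png",c["img"][:,:,::-1])
    print(n,c["intrinsics"].round(1).tolist(),c["world_from_camera"].round(3).tolist())
s=r.sense();print({k:np.round(v,3).tolist() for k,v in s.items()})
E
```

```text
pics
scene [[526.1, 0.0, 274.0], [0.0, 526.1, 192.5], [0.0, 0.0, 1.0]] [[0.704, 0.609, -0.365, 1.013], [0.71, -0.602, 0.365, -0.496], [0.002, -0.517, -0.856, 1.134], [0.0, 0.0, 0.0, 1.0]]
top [[429.4, 0.0, 277.1], [0.0, 429.4, 206.3], [0.0, 0.0, 1.0]] [[0.008, -0.997, 0.078, 0.436], [-1.0, -0.008, -0.008, -0.005], [0.009, -0.078, -0.997, 1.223], [0.0, 0.0, 0.0, 1.0]]
wrist [[331.1, 0.0, 278.3], [0.0, 331.1, 204.7], [0.0, 0.0, 1.0]] [[0.386, -0.885, -0.259, 0.327], [-0.923, -0.371, -0.107, -0.596], [-0.001, 0.28, -0.96, 0.374], [0.0, 0.0, 0.0, 1.0]]
{'time': 0.15, 'qpos': [-1.213, 0.116, 1.442, -0.0, 1.584, -0.038], 'qvel': [-0.001, -0.004, -0.0, -0.0, -0.0, 0.001], 'joint_torque': [0.0, -73.251, -63.285, -0.0, 0.005, -0.0], 'position': [0.26, -0.623, 0.404], 'tcp_rot': [[0.386, -0.923, -0.0], [-0.923, -0.386, 0.001], [-0.001, -0.0, -1.0]], 'force': [-0.147, 0.001, 0.029], 'ft_torque': [-0.028, -0.066, 0.005], 'gripper_width': 0.085}
```

View pics/top0.png

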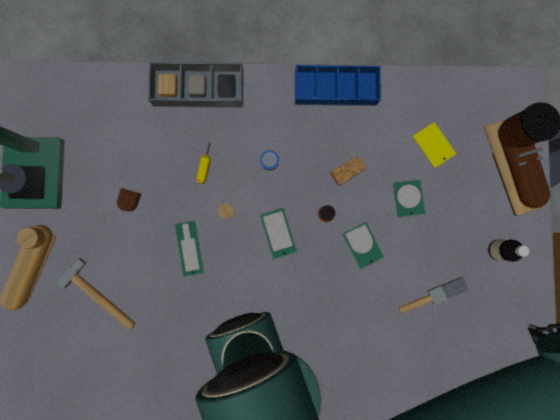

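View pics/scene0.png

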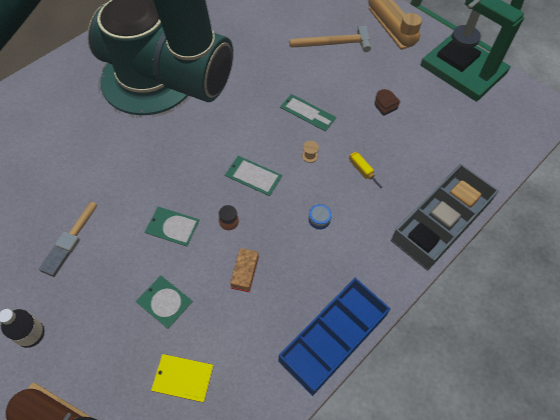

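```bash
cat > h.py <<'E'
from workcell import r
import cv2,numpy as np
from scipy.optimize import minimize
def box(x0,x1,y0,y1,z0,z1): return np.array([[x,y,z] for x in(x0,x1) for y in(y0,y1) for z in(z0,z1)])
def ext(p,z0,z1): return np.vstack([np.c_[p,np.full(len(p),z)] for z in(z0,z1)])
a=np.linspace(0,2*np.pi,48,endpoint=False)
a2=np.linspace(np.pi/2,3*np.pi/2,30)
D=np.vstack([np.c_[-.005+.025*np.cos(a2),.025*np.sin(a2)],[[.03,-.025],[.03,.025]]])  # D 60x50
M={'heel':[ext(D,0,.034)],'tin':[ext(.0275*np.c_[np.cos(a),np.sin(a)],0,.03)],
 'block':[box(-.045,.045,-.022,.022,0,.032)],
 'awl':[box(-.038,.038,-.013,.013,0,.026),box(.038,.048,-.008,.008,.005,.021),box(.045,.082,-.002,.002,.011,.015)],
 'heel_mat':[box(-.056,.056,-.038,.038,0,.004)],'tin_mat':[box(-.05,.05,-.04,.04,0,.004)],
 'block_mat':[box(-.066,.066,-.035,.035,0,.004)],'awl_mat':[box(-.075,.075,-.029,.029,0,.004)]}
def proj(c,P):
    W=np.linalg.inv(c['world_from_camera']);p=P@W[:3,:3].T+W[:3,3];q=p@np.asarray(c['intrinsics']).T
    return q[:,:2]/q[:,2:]
def unproj(c,uv,z):
    W=np.asarray(c['world_from_camera']);d=W[:3,:3]@np.linalg.solve(c['intrinsics'],[uv[0],uv[1],1])
    return W[:3,3]+d*(z-W[2,3])/d[2]
S=4
def pts(name,p,z0=0):
    R=np.array([[np.cos(p[2]),-np.sin(p[2]),0],[np.sin(p[2]),np.cos(p[2]),0],[0,0,1]])
    return [m@R.T+[p[0],p[1],z0] for m in M[name]]
def render(name,p,c,win,z0=0):
    im=np.zeros(((win[3]-win[1])*S,(win[2]-win[0])*S),np.uint8)
    for P in pts(name,p,z0):
        q=(proj(c,P)+.5-[win[0],win[1]])*S-.5
        cv2.fillConvexPoly(im,cv2.convexHull(np.round(q*16).astype(np.int32)),1,shift=4)
    return im.astype(bool)
def fit(name,obs,yaw0s,z0=0,fixyaw=False):
    """obs: list of (cam, mask)"""
    ws=[]
    for c,m in obs:
        v,u=np.nonzero(m);w=[max(u.min()-12,0),max(v.min()-12,0),min(u.max()+13,560),min(v.max()+13,420)]
        g=cv2.resize(cv2.GaussianBlur(m[w[1]:w[3],w[0]:w[2]].astype(np.float32),(0,0),.6),None,fx=S,fy=S,interpolation=cv2.INTER_LINEAR)>.5
        ws.append((c,w,g))
    def cost(p):
        t=0
        for c,w,g in ws:
            b=render(name,p,c,w,z0);t+=1-(b&g).sum()/max((b|g).sum(),1)
        return t/len(ws)
    c,m=obs[0];v,u=np.nonzero(m);x=unproj(c,(u.mean(),v.mean()),z0+.012)
    best=None
    for y in yaw0s:
        s=np.array([[0,0,0],[.008,0,0],[0,.008,0],[0,0,.2]])+[x[0],x[1],y]
        o=minimize(cost,s[0],method='Nelder-Mead',options=dict(initial_simplex=s,xatol=2e-4,fatol=1e-4))
        s=s-s[0]; s=s/2+o.x
        o=minimize(cost,o.x,method='Nelder-Mead',options=dict(initial_simplex=s,xatol=2e-4,fatol=1e-4))
        if best is None or o.fun<best[1]: best=(o.x,o.fun)
    return best
E
cat > a.py <<'E'
from h import *
import pickle
cams={n:r.camera(n) for n in('top','scene')}
out={}
for name in M:
    obs=[]
    for n,c in cams.items():
        L=r.masks_of(name,c)
        for k in L:
            e=k['extent'];m=k['region']; print(name,n,round(k['confidence'],2),np.round(e),c['img'][m].mean(0).round())
        L=[k for k in L if k['confidence']>.3 and not(c['img'][k['region']].mean(0)[2]<40 and c['img'][k['region']].mean(0)[0]>140)]
        if L: obs.append((c,np.asarray(L[0]['region'])))
    if not obs: print('NONE',name);continue
    for o in [obs]+([[q] for q in obs] if len(obs)>1 else []):
        b=fit(name,o,np.arange(8)*np.pi/4); print('  ',name,b[0].round(4),round(np.degrees(b[0][2]),1),'cost',round(b[1],3))
E
python3 a.py
```

```text
heel top 0.68 [118. 187. 141. 210.] [64. 42. 31.]
heel scene 0.95 [374.  87. 400. 116.] [70. 51. 46.]
   heel [0.5429 0.4042 6.0236] 345.1 cost 0.083
   heel [ 0.5434  0.4036 -0.2618] -15.0 cost 0.036
   heel [0.5404 0.4075 6.0029] 343.9 cost 0.061
tin top 0.78 [258. 150. 283. 173.] [ 80.  99. 121.]
tin scene 0.68 [312. 206. 329. 227.] [ 93. 111. 135.]
   tin [0.6621 0.007  0.1101] 6.3 cost 0.119
   tin [0.6623 0.0068 0.1594] 9.1 cost 0.031
   tin [0.6595 0.0119 0.1807] 10.4 cost 0.202
block top 0.95 [334. 154. 365. 185.] [122.  94.  62.]
block scene 0.76 [232. 250. 261. 293.] [139. 105.  74.]
   block [ 0.6339 -0.214   2.1602] 123.8 cost 0.077
   block [ 0.6344 -0.2155  2.1597] 123.7 cost 0.066
   block [ 0.6328 -0.2123  2.1695] 124.3 cost 0.07
awl scene 0.65 [143. 207. 200. 245.] [108. 130. 124.]
awl scene 0.56 [349. 155. 373. 180.] [152. 138.  22.]
   awl [ 0.417  -0.2697  0.9744] 55.8 cost 0.563
heel_mat top 0.81 [348. 226. 384. 267.] [ 90. 111. 103.]
heel_mat top 0.68 [414. 124. 453. 167.] [158. 155.   5.]
heel_mat top 0.2 [395. 182. 425. 214.] [ 86. 109. 100.]
heel_mat scene 0.
[... 388 characters left out ...]
 0.5574 -0.3897  3.2694] 187.3 cost 0.065
   tin_mat [ 0.5585 -0.392   0.1289] 7.4 cost 0.046
   tin_mat [ 0.5566 -0.3885  0.1376] 7.9 cost 0.036
block_mat top 0.62 [176. 220. 202. 277.] [ 90. 109. 101.]
block_mat top 0.6 [257. 210. 300. 260.] [104. 117. 112.]
block_mat scene 0.88 [223. 157. 277. 196.] [124. 139. 136.]
   block_mat [0.4151 0.2325 0.2706] 15.5 cost 0.624
   block_mat [0.4151 0.2325 0.2706] 15.5 cost 0.248
   block_mat [ 0.4544 -0.0156  3.458 ] 198.1 cost 0.063
awl_mat top 0.68 [177. 220. 200. 278.] [ 91. 110. 102.]
awl_mat top 0.28 [346. 224. 385. 268.] [ 90. 111. 103.]
awl_mat scene 0.2 [309. 202. 330. 228.] [ 91. 111. 137.]
   awl_mat [0.41   0.2327 3.3192] 190.2 cost 0.062
```

Run:
```python
import cv2
i=cv2.imread('pics/top0.png')[110:280,100:440];cv2.imwrite('pics/topz.png',cv2.resize(i,(800,400),interpolation=cv2.INTER_CUBIC))
i=cv2.imread('pics/scene0.png')[80:340,130:410];cv2.imwrite('pics/scz.png',cv2.resize(i,(640,594),interpolation=cv2.INTER_CUBIC))
```

```text
(no output)
```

View pics/topz.png

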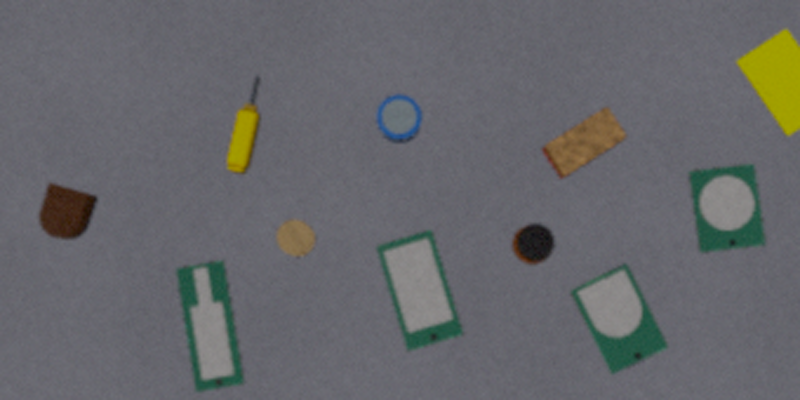

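View pics/scz.png

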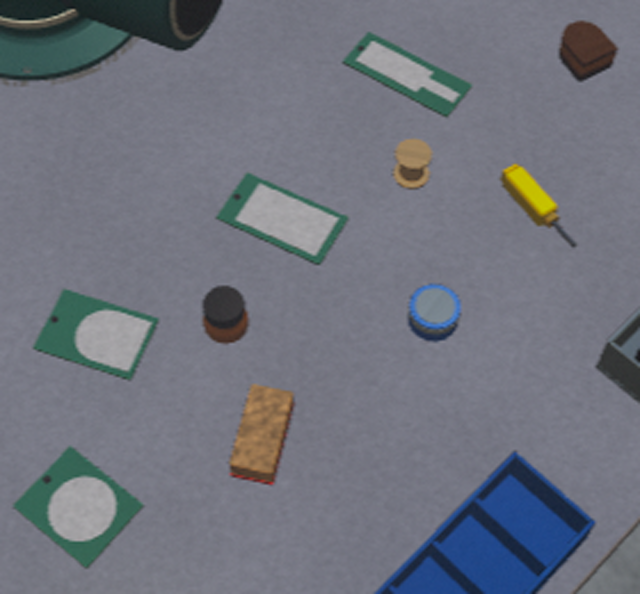

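```bash
cat > g.py <<'E'
import sys,numpy as np
from workcell import r
from scipy.spatial.transform import Rotation as Ro
def go(x,y,z,psi):
    s=r.sense();R=np.array(s['tcp_rot']);p=np.array(s['position'])
    k=np.radians(psi);T=np.array([[np.cos(k),np.sin(k),0],[np.sin(k),-np.cos(k),0],[0,0,-1]])
    d=R.T@(np.array([x,y,z])-p)*1000;v=Ro.from_matrix(R.T@T).as_rotvec()
    print('shift',d.round(1).tolist(),'rot',v.round(4).tolist(),'rows>=',round(max(np.linalg.norm(d)/62.5,np.degrees(np.linalg.norm(v))/10.7),1),'q6 end~',round(np.degrees(np.arctan2(y,x))-psi,0),'t',round(s['time'],2))
if __name__=='__main__': go(*map(float,sys.argv[1:5]))
E
python3 g.py 0.46 -0.26 0.42 -105
```

```text
shift [-257.8, -324.2, -15.3] rot [0.0, 0.0, 0.6576] rows>= 6.6 q6 end~ 76.0 t 1.05
```

>>> apply_moves:
  commands:
    - [-258,-324,-15,0,0,0.658,85]
    - [-258,-324,-15,0,0,0.658,85]
    - [-258,-324,-15,0,0,0.658,85]
    - [-258,-324,-15,0,0,0.658,85]
    - [-258,-324,-15,0,0,0.658,85]
    - [-258,-324,-15,0,0,0.658,85]
    - [-258,-324,-15,0,0,0.658,85]
    - [-258,-324,-15,0,0,0.658,85]
    - [-258,-324,-15,0,0,0.658,85]
    - [-258,-324,-15,0,0,0.658,85]

```text
time: 2.3
position: [0.4593, -0.2607, 0.4196]
tcp_rot: [[-0.26, -0.965, -0.0], [-0.965, 0.26, -0.0], [0.0, 0.0, -1.0]]
force: [0.5, -0.6, -0.6]
gripper_width: 0.0847
```

```bash
cat > w.py <<'E'
from h import *
import sys
# w.py picname name...
c=r.camera('wrist');cv2.imwrite(f'pics/{sys.argv[1]}.png',c['img'][:,:,::-1])
for a_ in sys.argv[2:]:
    name,z0=(a_.split('@')+['0'])[:2];z0=float(z0)
    for k in r.masks_of(name,c):
        m=np.asarray(k['region']);col=c['img'][m].mean(0).round();e=k['extent']
        if k['confidence']<.3 or (col[2]<40 and col[0]>140 and name.endswith('_mat')): continue
        b=fit(name,[(c,m)],np.arange(8)*np.pi/4,z0)
        print(name,round(k['confidence'],2),np.round(e).astype(int),col,'pose',b[0][:2].round(4),'yaw',round(np.degrees(b[0][2])%360,1),'cost',round(b[1],3))
s=r.sense();print(round(s['time'],2),np.round(s['position'],4),np.round(s['force'],1),round(s['gripper_width'],4),'psi',np.degrees(np.arctan2(s['tcp_rot'][1][0],s['tcp_rot'][0][0])).round(1))
E
python3 w.py w1 heel_mat tin_mat block_mat block
```

```text
heel_mat 0.79 [228 146 333 252] [125. 147. 139.] pose [ 0.4243 -0.2572] yaw 26.4 cost 0.024
tin_mat 0.7 [318   2 419 110] [118. 142. 133.] pose [ 0.5604 -0.3904] yaw 188.0 cost 0.028
block_mat 0.57 [ 30 164 140 273] [139. 154. 148.] pose [ 0.4568 -0.0155] yaw 17.5 cost 0.028
block 0.66 [140   0 234  71] [149. 113.  81.] pose [ 0.6366 -0.2136] yaw 303.7 cost 0.021
2.55 [ 0.4595 -0.2603  0.4196] [-0.6 -0.6 -0.6] 0.0849 psi -105.1
```

View pics/w1.png

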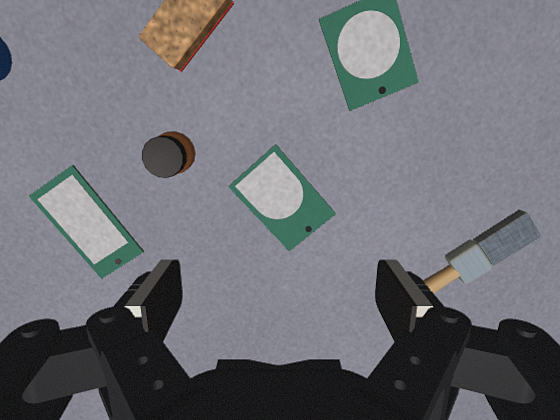

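```bash
python3 g.py 0.44 0.34 0.42 -105
```

```text
shift [-574.6, 175.0, -0.4] rot [0.0001, -0.0, -0.0013] rows>= 9.6 q6 end~ 143.0 t 2.55
```

>>> apply_moves:
  commands:
    - [-575,175,0,0,0,0,85]
    - [-575,175,0,0,0,0,85]
    - [-575,175,0,0,0,0,85]
    - [-575,175,0,0,0,0,85]
    - [-575,175,0,0,0,0,85]
    - [-575,175,0,0,0,0,85]
    - [-575,175,0,0,0,0,85]
    - [-575,175,0,0,0,0,85]
    - [-575,175,0,0,0,0,85]
    - [-575,175,0,0,0,0,85]
    - [-575,175,0,0,0,0,85]
    - [-575,175,0,0,0,0,85]

```text
time: 4.05
position: [0.4401, 0.3401, 0.4196]
tcp_rot: [[-0.26, -0.966, -0.0], [-0.966, 0.26, -0.0], [0.0, 0.0, -1.0]]
force: [-0.2, -0.5, 0.0]
gripper_width: 0.0846
```

```bash
python3 w.py w2 heel awl awl_mat tin
```

```text
heel 0.63 [158  66 217 126] [82. 56. 42.] pose [0.5445 0.4066] yaw 344.6 cost 0.036
awl_mat 0.61 [321 102 415 235] [121. 144. 136.] pose [0.4124 0.2347] yaw 11.0 cost 0.016
4.3 [0.4402 0.3396 0.42  ] [-0.2 -0.6  0. ] 0.0848 psi -105.1
```

View pics/w2.png

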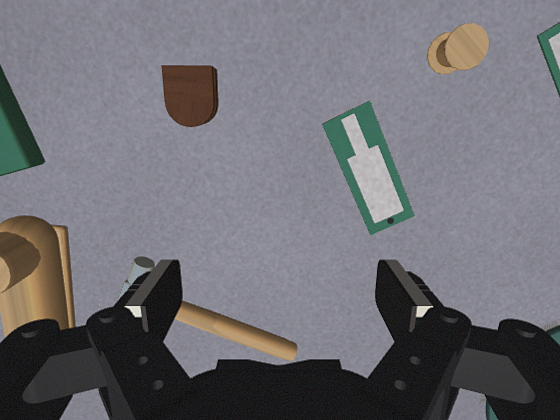

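```bash
python3 g.py 0.5493 0.4053 0.25 -105.4;python3 g.py 0.5493 0.4053 0.174 -105.4
```

```text
shift [-91.8, -88.1, 170.0] rot [-0.0003, 0.0004, 0.0046] rows>= 3.4 q6 end~ 142.0 t 4.3
shift [-91.8, -88.1, 246.0] rot [-0.0003, 0.0004, 0.0046] rows>= 4.4 q6 end~ 142.0 t 4.3
```

>>> apply_moves:
  commands:
    - [-92,-88,100,0,0,0.005,85]
    - [-92,-88,100,0,0,0.005,85]
    - [-92,-88,100,0,0,0.005,85]
    - [-92,-88,160,0,0,0.005,85]
    - [-92,-88,190,0,0,0.005,85]
    - [-92,-88,220,0,0,0.005,85]
    - [-92,-88,240,0,0,0.005,85]
    - [-92,-88,246,0,0,0.005,85]
    - [-92,-88,246,0,0,0.005,85]

```text
time: 5.42
position: [0.5495, 0.4055, 0.1746]
tcp_rot: [[-0.266, -0.964, 0.001], [-0.964, 0.266, 0.001], [-0.001, -0.001, -1.0]]
force: [0.6, -0.3, 0.8]
gripper_width: 0.0848
```

```bash
python3 w.py w3 heel; python3 g.py 0.5493 0.4053 0.174 -105.4
```

```text
heel 0.59 [207 216 351 363] [88. 59. 44.] pose [0.5438 0.4064] yaw 344.5 cost 0.071
5.53 [0.5495 0.4057 0.1753] [ 0.9  0.7 -0.1] 0.0849 psi -105.4
shift [0.4, 0.1, 1.3] rot [-0.0013, 0.0016, -0.0004] rows>= 0.0 q6 end~ 142.0 t 5.53
```

View pics/w3.png

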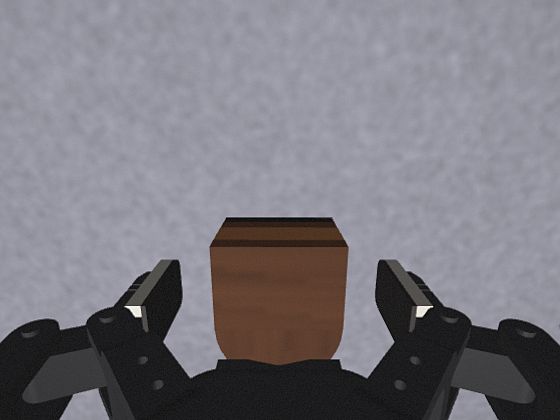

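>>> apply_moves:
  commands:
    - [0,0,0,0,0,0,30]
    - [0,0,0,0,0,0,30]
    - [0,0,0,0,0,0,30]
    - [0,0,0,0,0,0,30]
    - [0,0,0,0,0,0,30]
    - [0,0,0,0,0,0,30]
    - [0,0,0,0,0,0,30]
    - [0,0,0,0,0,0,30]
  newtons: 50

```text
time: 6.52
position: [0.5498, 0.4059, 0.1763]
tcp_rot: [[-0.266, -0.964, 0.003], [-0.964, 0.266, 0.002], [-0.003, -0.002, -1.0]]
force: [-1.0, -0.2, 6.6]
gripper_width: 0.0494
```

>>> apply_moves:
  commands:
    - [0,0,-40,0,0,0,30]
    - [0,0,-90,0,0,0,30]
    - [0,0,-120,0,0,0,30]
    - [0,0,-120,0,0,0,30]

```text
time: 7.02
position: [0.5496, 0.4058, 0.2992]
tcp_rot: [[-0.266, -0.964, 0.006], [-0.964, 0.266, 0.004], [-0.006, -0.005, -1.0]]
force: [-0.2, 0.3, -0.8]
gripper_width: 0.049
```

```bash
python3 w.py w4;python3 g.py 0.4427 -0.248 0.30 -63.6
```

```text
7.08 [0.5494 0.4056 0.297 ] [-0.6  0.6 -2.2] 0.0494 psi -105.4
shift [658.4, -70.9, -5.3] rot [-0.0043, 0.0024, -0.7299] rows>= 10.6 q6 end~ 34.0 t 7.08
```

View pics/w4.png

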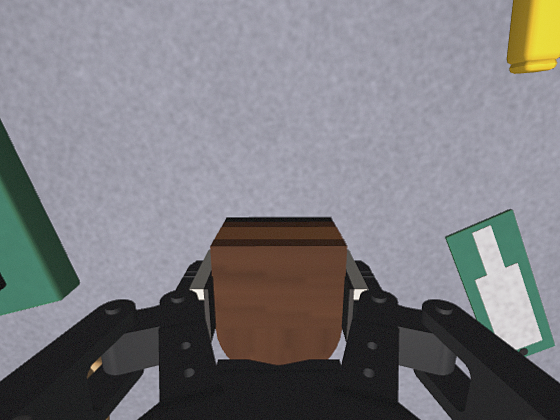

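>>> apply_moves:
  commands:
    - [658,-71,-5,-0.004,0.002,-0.73,30]
    - [658,-71,-5,-0.004,0.002,-0.73,30]
    - [658,-71,-5,-0.004,0.002,-0.73,30]
    - [658,-71,-5,-0.004,0.002,-0.73,30]
    - [658,-71,-5,-0.004,0.002,-0.73,30]
    - [658,-71,-5,-0.004,0.002,-0.73,30]
    - [658,-71,-5,-0.004,0.002,-0.73,30]
    - [658,-71,-5,-0.004,0.002,-0.73,30]
    - [658,-71,-5,-0.004,0.002,-0.73,30]
    - [658,-71,-5,-0.004,0.002,-0.73,30]
    - [658,-71,-5,-0.004,0.002,-0.73,30]
    - [658,-71,-5,-0.004,0.002,-0.73,30]

```text
time: 8.57
position: [0.4421, -0.2496, 0.298]
tcp_rot: [[0.442, -0.897, -0.002], [-0.897, -0.442, 0.002], [-0.002, 0.001, -1.0]]
force: [0.8, 0.2, -1.3]
gripper_width: 0.0495
```

```bash
python3 w.py w5 heel_mat;python3 g.py 0.4427 -0.248 0.181 -63.6
```

```text
heel_mat 0.9 [227 155 323 219] [179. 191. 187.] pose [ 0.4778 -0.2313] yaw 205.7 cost 0.179
8.68 [ 0.4426 -0.2476  0.2984] [ 0.2 -0.1 -1.5] 0.0493 psi -63.7
shift [0.7, 0.1, 117.4] rot [0.0005, 0.0022, -0.0009] rows>= 1.9 q6 end~ 34.0 t 8.68
```

View pics/w5.png

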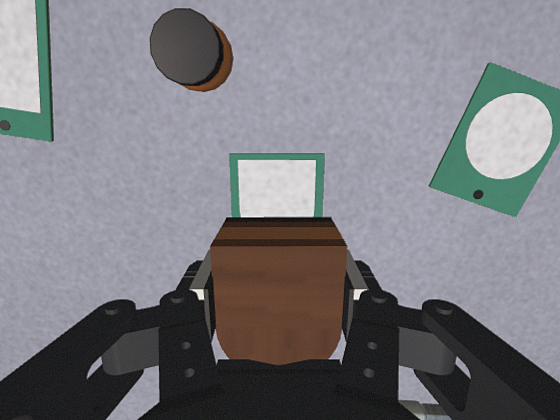

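>>> apply_moves:
  commands:
    - [0.7,0,40,0,0.002,0,30]
    - [0.7,0,80,0,0.002,0,30]
    - [0.7,0,105,0,0.002,0,30]
    - [0.7,0,112,0,0.002,0,30]
    - [0.7,0,115,0,0.002,0,30]
    - [0.7,0,117,0,0.002,0,30]
    - [0.7,0,117,0,0.002,0,30]

```text
time: 9.55
position: [0.443, -0.248, 0.182]
tcp_rot: [[0.444, -0.896, 0.0], [-0.896, -0.444, -0.001], [0.001, -0.0, -1.0]]
force: [0.1, -0.0, -0.3]
gripper_width: 0.0493
```

```bash
python3 w.py w6;python3 g.py 0.4427 -0.248 0.181 -63.6
```

```text
9.6 [ 0.4429 -0.248   0.1821] [ 0.2  0.1 -0.9] 0.049 psi -63.6
shift [-0.1, 0.2, 1.1] rot [-0.0, -0.0006, -0.0008] rows>= 0.0 q6 end~ 34.0 t 9.6
```

View pics/w6.png

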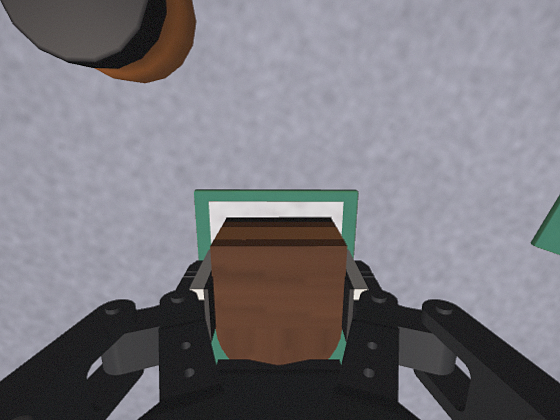

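>>> apply_moves:
  commands:
    - [0,-1,1,0,0,0,30]
    - [0,-1,2,0,0,0,30]
    - [0,-1,2,0,0,0,30]
    - [0,-1,2,0,0,0,58]
    - [0,-1,2,0,0,0,66]
    - [0,-1,2,0,0,0,70]
    - [0,-1,2,0,0,0,72]
    - [0,-1,-20,0,0,0,75]
    - [0,-1,-70,0,0,0,80]
    - [0,-1,-120,0,0,0,85]
    - [0,80,-170,0,0,0,85]
    - [0,80,-170,0,0,0,85]

```text
time: 11.1
position: [0.3699, -0.2838, 0.3541]
tcp_rot: [[0.444, -0.896, 0.002], [-0.896, -0.444, -0.002], [0.003, -0.001, -1.0]]
force: [-0.4, 0.6, -0.2]
gripper_width: 0.0848
```

```bash
python3 w.py w7 heel@0.004 heel_mat tin_mat
```

```text
heel 0.96 [246  63 310 139] [87. 59. 44.] pose [ 0.4388 -0.2517] yaw 26.4 cost 0.016
heel_mat 0.64 [232  56 320 180] [ 82. 124. 109.] pose [ 0.4243 -0.2572] yaw 26.3 cost 0.438
tin_mat 0.66 [413   2 547 117] [122. 145. 137.] pose [ 0.5606 -0.3899] yaw 7.4 cost 0.011
11.3 [ 0.3711 -0.2835  0.3521] [ 0.5  0.  -0.1] 0.0853 psi -63.7
```

View pics/w7.png

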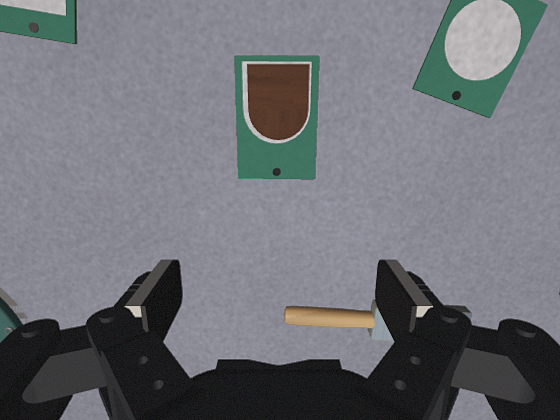

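```bash
python3 g.py 0.57 0.0 0.35 -82
```

```text
shift [-166.0, -303.9, 2.0] rot [-0.0006, -0.001, 0.3193] rows>= 5.5 q6 end~ 82.0 t 11.3
```

>>> apply_moves:
  commands:
    - [-166,-304,2,0,0,0.319,85]
    - [-166,-304,2,0,0,0.319,85]
    - [-166,-304,2,0,0,0.319,85]
    - [-166,-304,2,0,0,0.319,85]
    - [-166,-304,2,0,0,0.319,85]
    - [-166,-304,2,0,0,0.319,85]
    - [-166,-304,2,0,0,0.319,85]
    - [-166,-304,2,0,0,0.319,85]
    - [-166,-304,2,0,0,0.319,85]

```text
time: 12.42
position: [0.5698, -0.0006, 0.3497]
tcp_rot: [[0.139, -0.99, 0.001], [-0.99, -0.139, -0.001], [0.001, -0.0, -1.0]]
force: [-0.8, -0.3, -0.7]
gripper_width: 0.0852
```

```bash
python3 w.py w8 tin awl block
```

```text
tin 0.65 [252  45 314 115] [109. 134. 167.] pose [0.6631 0.0102] yaw 7.5 cost 0.032
awl 0.65 [ 36   2  90 128] [162. 148.  50.] pose [0.6337 0.1975] yaw 350.0 cost 0.172
block 0.77 [452 107 559 192] [145. 107.  76.] pose [ 0.6367 -0.2144] yaw 121.2 cost 0.032
12.62 [ 0.5698 -0.0006  0.3502] [ 0.3 -0.6  0.6] 0.0851 psi -82.0
```

View pics/w8.png

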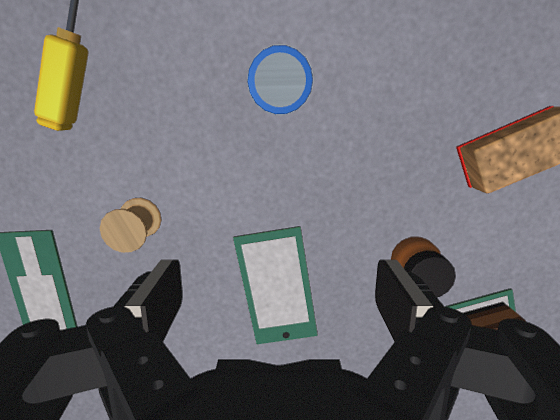

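```bash
python3 g.py 0.6628 0.0095 0.177 -82
```

```text
shift [2.7, -93.3, 173.3] rot [-0.0011, -0.001, -0.0007] rows>= 3.1 q6 end~ 83.0 t 12.62
```

>>> apply_moves:
  commands:
    - [3,-93,60,0,0,0,85]
    - [3,-93,60,0,0,0,85]
    - [3,-93,110,0,0,0,85]
    - [3,-93,145,0,0,0,85]
    - [3,-93,165,0,0,0,85]
    - [3,-93,173,0,0,0,85]
    - [3,-93,173,0,0,0,85]
    - [3,-93,173,0,0,0,85]

```text
time: 13.62
position: [0.6629, 0.0091, 0.1789]
tcp_rot: [[0.138, -0.99, 0.003], [-0.99, -0.138, -0.001], [0.001, -0.003, -1.0]]
force: [-0.2, 1.3, -0.2]
gripper_width: 0.0848
```

```bash
python3 w.py w9
```

```text
13.68 [0.6629 0.0091 0.1788] [-0.1  0.2  1.1] 0.0849 psi -82.0
```

View pics/w9.png

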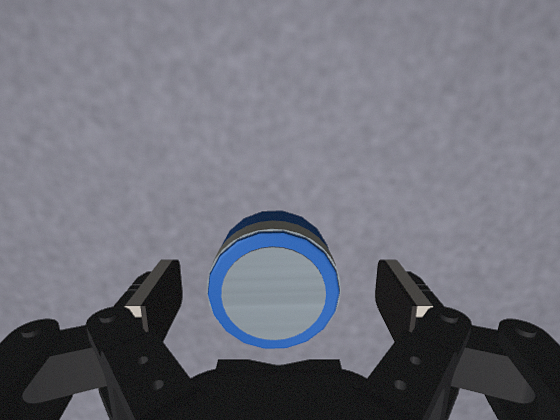

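>>> apply_moves:
  commands:
    - [-1,0,2,0,0,0,40]
    - [-1,0,2,0,0,0,40]
    - [-1,0,2,0,0,0,40]
    - [-1,0,2,0,0,0,40]
    - [-1,0,2,0,0,0,40]
    - [-1,0,2,0,0,0,40]
    - [-1,0,2,0,0,0,40]
  newtons: 50

```text
time: 14.55
position: [0.663, 0.0101, 0.1775]
tcp_rot: [[0.139, -0.99, 0.004], [-0.99, -0.139, -0.001], [0.001, -0.004, -1.0]]
force: [-0.7, 0.0, 5.9]
gripper_width: 0.0526
```

```bash
python3 w.py w10 tin
```

```text
tin 0.97 [213 212 346 351] [104. 128. 158.] pose [0.663  0.0089] yaw 357.6 cost 0.051
14.65 [0.6629 0.0101 0.1774] [-0.4  1.7  6.1] 0.0523 psi -82.0
```

>>> apply_moves:
  commands:
    - [0,0,-20,0,0,0,40]
    - [0,0,-60,0,0,0,40]
    - [0,0,-100,0,0,0,40]
    - [0,0,-100,0,0,0,40]

```text
time: 15.15
position: [0.663, 0.0102, 0.2826]
tcp_rot: [[0.139, -0.99, 0.01], [-0.99, -0.139, -0.001], [0.002, -0.01, -1.0]]
force: [-0.2, 0.1, -1.9]
gripper_width: 0.0524
```

```bash
python3 w.py w11;python3 g.py 0.5664 -0.3892 0.275 -82
```

```text
15.2 [0.6626 0.0102 0.28  ] [-0.7  0.9 -1. ] 0.0526 psi -82.0
shift [382.2, 150.7, 4.6] rot [-0.0072, -0.002, -0.0007] rows>= 6.6 q6 end~ 48.0 t 15.2
```

View pics/w11.png

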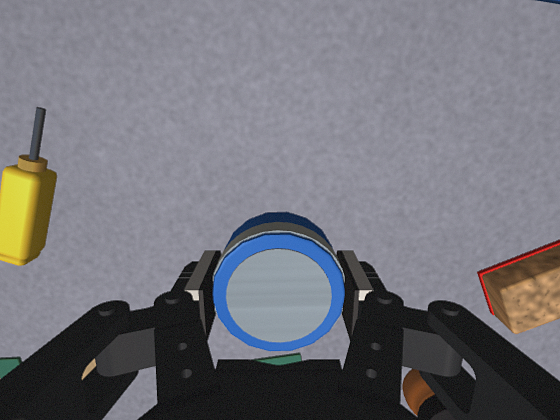

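>>> apply_moves:
  commands:
    - [382,151,5,-0.007,-0.002,0,40]
    - [382,151,5,-0.007,-0.002,0,40]
    - [382,151,5,-0.007,-0.002,0,40]
    - [382,151,5,-0.007,-0.002,0,40]
    - [382,151,5,-0.007,-0.002,0,40]
    - [382,151,5,-0.007,-0.002,0,40]
    - [382,151,5,-0.007,-0.002,0,40]
    - [382,151,5,-0.007,-0.002,0,40]
    - [382,151,5,-0.007,-0.002,0,40]

```text
time: 16.32
position: [0.566, -0.3886, 0.2739]
tcp_rot: [[0.138, -0.99, -0.001], [-0.99, -0.138, 0.001], [-0.001, 0.001, -1.0]]
force: [-0.4, 0.0, -1.0]
gripper_width: 0.0526
```

```bash
python3 g.py 0.5664 -0.3892 0.182 -82
```

```text
shift [0.8, -0.4, 91.9] rot [0.0006, 0.0012, -0.0008] rows>= 1.5 q6 end~ 48.0 t 16.32
```

>>> apply_moves:
  commands:
    - [0.5,0,40,0,0.001,0,40]
    - [0.5,0,75,0,0.001,0,40]
    - [0.5,0,87,0,0.001,0,40]
    - [0.5,0,90,0,0.001,0,40]
    - [0.5,0,92,0,0.001,0,40]
    - [0.5,0,92,0,0.001,0,40]

```text
time: 17.08
position: [0.5663, -0.3891, 0.183]
tcp_rot: [[0.138, -0.99, 0.0], [-0.99, -0.138, -0.001], [0.001, -0.0, -1.0]]
force: [-0.1, 0.7, -0.4]
gripper_width: 0.0525
```

```bash
python3 w.py w12;python3 g.py 0.5664 -0.3892 0.182 -82
```

```text
17.12 [ 0.5662 -0.3891  0.1829] [ 0.6  0.5 -1.2] 0.0525 psi -82.0
shift [0.1, -0.2, 0.9] rot [-0.0002, -0.0007, -0.0008] rows>= 0.0 q6 end~ 48.0 t 17.12
```

View pics/w12.png

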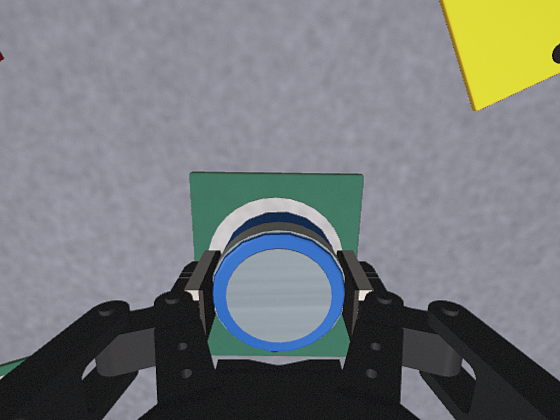

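>>> apply_moves:
  commands:
    - [0,0,1,0,0,0,40]
    - [0,0,2,0,0,0,40]
    - [0,0,2,0,0,0,40]
    - [0,0,2,0,0,0,62]
    - [0,0,2,0,0,0,68]
    - [0,0,2,0,0,0,72]
    - [0,0,2,0,0,0,76]
    - [0,0,-20,0,0,0,80]
    - [0,0,-70,0,0,0,85]
    - [0,0,-120,0,0,0,85]
    - [0,80,-170,0,0,0,85]
    - [0,80,-170,0,0,0,85]

```text
time: 18.62
position: [0.4852, -0.4, 0.3571]
tcp_rot: [[0.138, -0.99, 0.003], [-0.99, -0.138, -0.004], [0.004, -0.003, -1.0]]
force: [-0.4, -1.2, -0.9]
gripper_width: 0.085
```

```bash
python3 w.py w13 tin@0.004 block;python3 g.py 0.56 -0.19 0.35 -56
```

```text
tin 0.93 [248  65 311 131] [114. 139. 173.] pose [ 0.5662 -0.3906] yaw 2.7 cost 0.018
block 0.62 [ 17   0 114  35] [125.  85.  61.] pose [ 0.644  -0.1818] yaw 33.7 cost 0.073
18.77 [ 0.486  -0.4002  0.3559] [-0.3 -0.2 -0.2] 0.0851 psi -82.1
shift [-198.1, -102.1, 5.5] rot [-0.0019, -0.0042, -0.4557] rows>= 3.6 q6 end~ 37.0 t 18.77
```

View pics/w13.png

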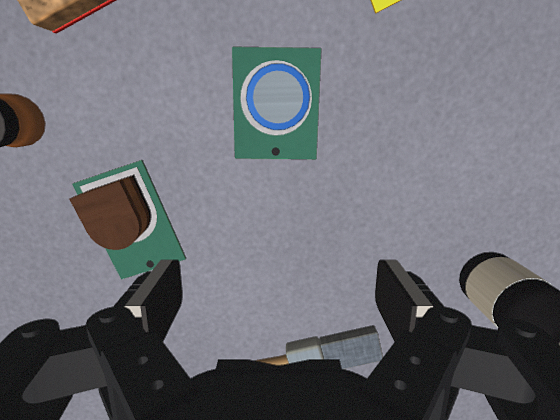

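```bash
python3 g.py 0.586 -0.14 0.35 -146.3
```

```text
shift [-244.0, -134.8, 5.4] rot [-0.0045, -0.0017, 1.1203] rows>= 6.0 q6 end~ 133.0 t 18.77
```

>>> apply_moves:
  commands:
    - [-244,-135,5,-0.004,-0.002,1.12,85]
    - [-244,-135,5,-0.004,-0.002,1.12,85]
    - [-244,-135,5,-0.004,-0.002,1.12,85]
    - [-244,-135,5,-0.004,-0.002,1.12,85]
    - [-244,-135,5,-0.004,-0.002,1.12,85]
    - [-244,-135,5,-0.004,-0.002,1.12,85]
    - [-244,-135,5,-0.004,-0.002,1.12,85]
    - [-244,-135,5,-0.004,-0.002,1.12,85]
    - [-244,-135,5,-0.004,-0.002,1.12,85]

```text
time: 19.9
position: [0.5862, -0.1404, 0.3504]
tcp_rot: [[-0.831, -0.557, 0.0], [-0.557, 0.831, 0.0], [-0.0, -0.0, -1.0]]
force: [0.0, -0.7, 0.9]
gripper_width: 0.0855
```

```bash
python3 w.py w14 block;python3 g.py 0.6366 -0.2140 0.177 -146.3
```

```text
block 0.74 [251  29 307 145] [166. 130.  93.] pose [ 0.6357 -0.2135] yaw 122.6 cost 0.018
20.0 [ 0.5862 -0.1404  0.3504] [-0.1  0.5 -0.4] 0.0847 psi -146.2
shift [-0.9, -89.2, 173.4] rot [-0.0002, 0.0005, 0.0011] rows>= 3.1 q6 end~ 128.0 t 20.0
```

View pics/w14.png

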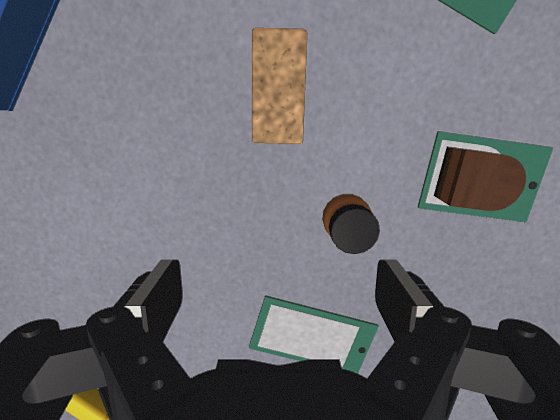

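```bash
python3 g.py 0.636 -0.2137 0.177 -147.2
```

```text
shift [-0.6, -88.6, 173.4] rot [-0.0002, 0.0005, 0.0168] rows>= 3.1 q6 end~ 129.0 t 20.0
```

>>> apply_moves:
  commands:
    - [-0.6,-89,60,0,0,0.017,85]
    - [-0.6,-89,60,0,0,0.017,85]
    - [-0.6,-89,110,0,0,0.017,85]
    - [-0.6,-89,145,0,0,0.017,85]
    - [-0.6,-89,165,0,0,0.017,85]
    - [-0.6,-89,174,0,0,0.017,85]
    - [-0.6,-89,174,0,0,0.017,85]
    - [-0.6,-89,174,0,0,0.017,85]

```text
time: 21.0
position: [0.6366, -0.2141, 0.178]
tcp_rot: [[-0.841, -0.542, 0.002], [-0.542, 0.841, -0.001], [-0.002, -0.002, -1.0]]
force: [0.3, 0.3, 0.4]
gripper_width: 0.0854
```

```bash
python3 w.py w15 block
```

```text
block 0.57 [222 173 341 361] [158. 122.  87.] pose [ 0.6352 -0.2129] yaw 122.6 cost 0.1
21.1 [ 0.6365 -0.2141  0.1777] [ 0.5  0.4 -0.3] 0.0851 psi -147.2
```

View pics/w15.png

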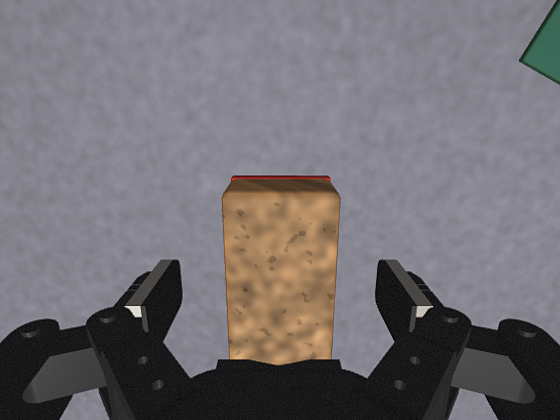

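>>> apply_moves:
  commands:
    - [0,0,1,0,0,0,25]
    - [0,0,1,0,0,0,25]
    - [0,0,1,0,0,0,25]
    - [0,0,1,0,0,0,25]
    - [0,0,1,0,0,0,25]
    - [0,0,1,0,0,0,25]
    - [0,0,1,0,0,0,25]
    - [0,0,1,0,0,0,25]
    - [0,0,-20,0,0,0,25]
    - [0,0,-60,0,0,0,25]
    - [0,0,-100,0,0,0,25]
    - [0,0,-100,0,0,0,25]
  newtons: 50

```text
time: 22.6
position: [0.6367, -0.2142, 0.2828]
tcp_rot: [[-0.841, -0.542, 0.008], [-0.542, 0.841, -0.003], [-0.005, -0.007, -1.0]]
force: [0.5, -0.6, -0.2]
gripper_width: 0.0436
```

```bash
python3 w.py w16;python3 g.py 0.4625 -0.0137 0.277 -72.5
```

```text
22.65 [ 0.6364 -0.214   0.2801] [ 1.1 -0.2 -0.2] 0.0425 psi -147.2
shift [37.6, 262.6, 2.0] rot [-0.0056, 0.0002, -1.3037] rows>= 7.0 q6 end~ 71.0 t 22.65
```

View pics/w16.png

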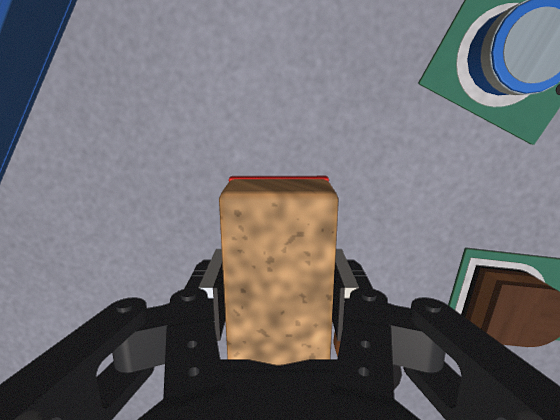

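>>> apply_moves:
  commands:
    - [38,262,2,-0.0056,0,-1.304,25]
    - [38,262,2,-0.0056,0,-1.304,25]
    - [38,262,2,-0.0056,0,-1.304,25]
    - [38,262,2,-0.0056,0,-1.304,25]
    - [38,262,2,-0.0056,0,-1.304,25]
    - [38,262,2,-0.0056,0,-1.304,25]
    - [38,262,2,-0.0056,0,-1.304,25]
    - [38,262,2,-0.0056,0,-1.304,25]
    - [38,262,2,-0.0056,0,-1.304,25]
    - [38,262,2,-0.0056,0,-1.304,25]

```text
time: 23.9
position: [0.4625, -0.0145, 0.2768]
tcp_rot: [[0.298, -0.954, -0.0], [-0.954, -0.298, 0.0], [-0.0, 0.0, -1.0]]
force: [-0.2, 0.2, -1.0]
gripper_width: 0.0436
```

```bash
python3 g.py 0.4637 -0.0133 0.182 -72.5
```

```text
shift [-0.7, -1.5, 94.8] rot [0.0002, 0.0003, -0.0024] rows>= 1.5 q6 end~ 71.0 t 23.9
```

>>> apply_moves:
  commands:
    - [-0.5,-1.5,40,0,0,-0.002,25]
    - [-0.5,-1.5,75,0,0,-0.002,25]
    - [-0.5,-1.5,90,0,0,-0.002,25]
    - [-0.5,-1.5,93,0,0,-0.002,25]
    - [-0.5,-1.5,95,0,0,-0.002,25]
    - [-0.5,-1.5,95,0,0,-0.002,25]

```text
time: 24.65
position: [0.4641, -0.0136, 0.1827]
tcp_rot: [[0.3, -0.954, 0.001], [-0.954, -0.3, 0.0], [0.0, -0.001, -1.0]]
force: [0.1, -0.1, -1.1]
gripper_width: 0.0431
```

```bash
python3 w.py w17;python3 g.py 0.4637 -0.0133 0.182 -72.5
```

```text
24.7 [ 0.464  -0.0135  0.1826] [ 0.3 -0.  -0.8] 0.0435 psi -72.5
shift [-0.3, 0.2, 0.6] rot [-0.001, -0.0002, -0.0005] rows>= 0.0 q6 end~ 71.0 t 24.7
```

View pics/w17.png

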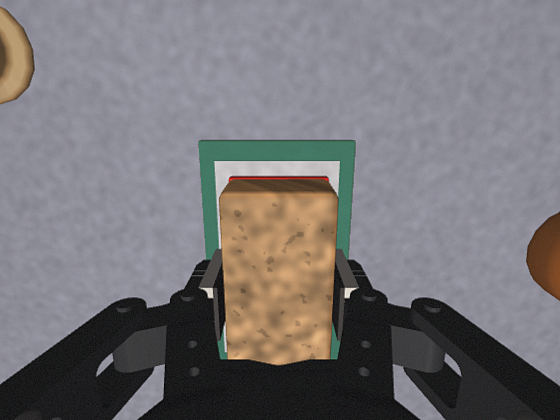

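>>> apply_moves:
  commands:
    - [-1,-0.5,1,0,0,0,25]
    - [-1,-0.5,2,0,0,0,25]
    - [-1,-0.5,2,0,0,0,25]
    - [-1,-0.5,2,0,0,0,52]
    - [-1,-0.5,2,0,0,0,58]
    - [-1,-0.5,2,0,0,0,64]
    - [-1,-0.5,2,0,0,0,68]
    - [-1,-0.5,-20,0,0,0,72]
    - [-1,-0.5,-70,0,0,0,80]
    - [-1,-0.5,-120,0,0,0,85]
    - [-1,80,-170,0,0,0,85]
    - [-1,80,-170,0,0,0,85]

```text
time: 26.2
position: [0.3858, -0.0369, 0.3544]
tcp_rot: [[0.3, -0.954, 0.003], [-0.954, -0.3, -0.0], [0.001, -0.003, -1.0]]
force: [0.7, -0.3, -0.8]
gripper_width: 0.0851
```

```bash
python3 w.py w18 block@0.004 ;python3 g.py 0.54 0.22 0.35 -100
```

```text
block 0.97 [248  39 305 154] [166. 129.  93.] pose [ 0.4629 -0.0141] yaw 17.8 cost 0.034
26.3 [ 0.3857 -0.0371  0.3549] [ 0.5  0.3 -0.1] 0.085 psi -72.6
shift [-199.1, -224.1, 5.5] rot [-0.0051, -0.0011, 0.4785] rows>= 4.8 q6 end~ 122.0 t 26.3
```

View pics/w18.png

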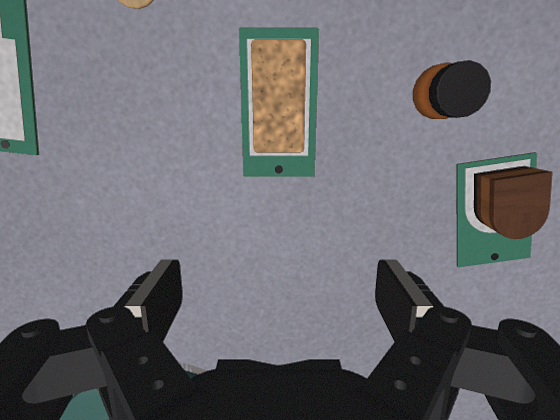

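Block is within its outline (cols 252–305, rows 39–153). Now the awl.

>>> apply_moves:
  commands:
    - [-199,-224,5,-0.005,-0.001,0.478,85]
    - [-199,-224,5,-0.005,-0.001,0.478,85]
    - [-199,-224,5,-0.005,-0.001,0.478,85]
    - [-199,-224,5,-0.005,-0.001,0.478,85]
    - [-199,-224,5,-0.005,-0.001,0.478,85]
    - [-199,-224,5,-0.005,-0.001,0.478,85]
    - [-199,-224,5,-0.005,-0.001,0.478,85]
    - [-199,-224,5,-0.005,-0.001,0.478,85]

```text
time: 27.3
position: [0.5396, 0.219, 0.3505]
tcp_rot: [[-0.174, -0.985, 0.0], [-0.985, 0.174, -0.0], [0.0, -0.0, -1.0]]
force: [0.0, 0.8, 0.5]
gripper_width: 0.0851
```

```bash
python3 w.py w19 awl awl_mat
```

```text
awl 0.61 [268   0 302 124] [194. 172.  54.] pose [0.6341 0.1983] yaw 348.6 cost 0.078
awl_mat 0.96 [230 232 329 362] [116. 139. 131.] pose [0.4116 0.2347] yaw 10.9 cost 0.016
27.45 [0.5396 0.219  0.351 ] [ 0.4 -0.4 -0.7] 0.0849 psi -100.0
```

View pics/w19.png

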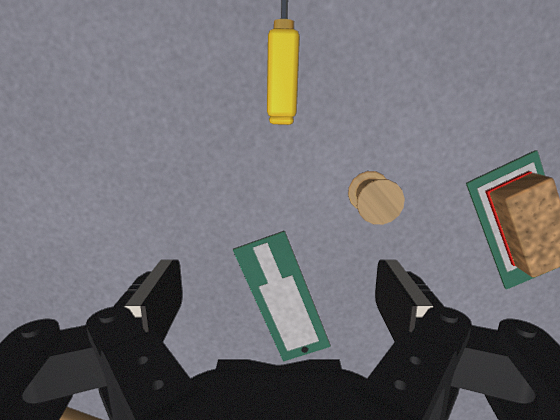

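```bash
python3 g.py 0.634 0.1982 0.179 -101.2
```

```text
shift [4.1, -96.4, 172.1] rot [-0.0009, 0.0003, 0.0204] rows>= 3.2 q6 end~ 119.0 t 27.45
```

>>> apply_moves:
  commands:
    - [4,-96,60,0,0,0.02,85]
    - [4,-96,60,0,0,0.02,85]
    - [4,-96,110,0,0,0.02,85]
    - [4,-96,145,0,0,0.02,85]
    - [4,-96,165,0,0,0.02,85]
    - [4,-96,172,0,0,0.02,85]
    - [4,-96,172,0,0,0.02,85]
    - [4,-96,172,0,0,0.02,60]

```text
time: 28.45
position: [0.634, 0.1985, 0.1807]
tcp_rot: [[-0.194, -0.981, 0.003], [-0.981, 0.194, 0.001], [-0.001, -0.003, -1.0]]
force: [1.3, 0.6, -0.6]
gripper_width: 0.0694
```

```bash
python3 w.py w20 awl
```

```text
awl 0.78 [248  83 313 354] [182. 165.  58.] pose [0.6341 0.1981] yaw 348.6 cost 0.119
28.55 [0.6339 0.1984 0.1803] [-0.4 -0.2  0.1] 0.0602 psi -101.2
```

View pics/w20.png

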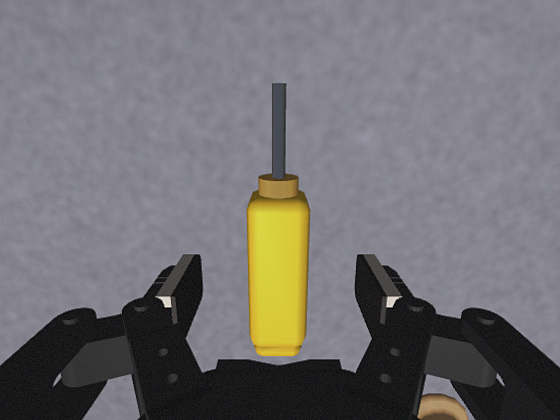

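>>> apply_moves:
  commands:
    - [0,0,1,0,0,0,10]
    - [0,0,1,0,0,0,10]
    - [0,0,1,0,0,0,10]
    - [0,0,1,0,0,0,10]
    - [0,0,1,0,0,0,10]
    - [0,0,1,0,0,0,10]
    - [0,0,1,0,0,0,10]
  newtons: 50

```text
time: 29.42
position: [0.634, 0.1985, 0.1798]
tcp_rot: [[-0.194, -0.981, 0.003], [-0.981, 0.194, 0.001], [-0.001, -0.003, -1.0]]
force: [-1.5, -0.3, 6.2]
gripper_width: 0.0249
```

```bash
python3 w.py w21 awl
```

```text
awl 0.77 [247  80 312 357] [190. 173.  60.] pose [0.6343 0.198 ] yaw 348.6 cost 0.123
29.52 [0.634  0.1985 0.1798] [-0.7 -0.4  5.7] 0.0253 psi -101.2
```

View pics/w21.png

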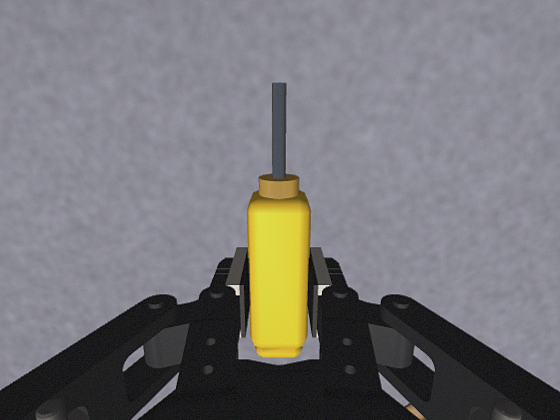

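>>> apply_moves:
  commands:
    - [0,0,-20,0,0,0,10]
    - [0,0,-60,0,0,0,10]
    - [0,0,-100,0,0,0,10]
    - [0,0,-100,0,0,0,10]

```text
time: 30.02
position: [0.6341, 0.1986, 0.2848]
tcp_rot: [[-0.194, -0.981, 0.009], [-0.981, 0.194, 0.002], [-0.004, -0.009, -1.0]]
force: [-0.1, -0.9, -0.4]
gripper_width: 0.0253
```

```bash
python3 w.py w22;python3 g.py 0.3943 0.2313 0.277 -79.1
```

```text
30.07 [0.6338 0.1985 0.2823] [-0.1 -0.7 -0.4] 0.0251 psi -101.2
shift [14.2, 241.3, 3.8] rot [-0.0063, 0.0016, -0.3852] rows>= 3.9 q6 end~ 109.0 t 30.07
```

View pics/w22.png

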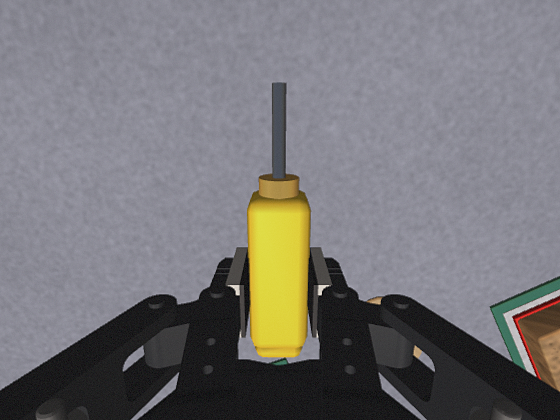

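>>> apply_moves:
  commands:
    - [14,241,4,-0.006,0.002,-0.385,10]
    - [14,241,4,-0.006,0.002,-0.385,10]
    - [14,241,4,-0.006,0.002,-0.385,10]
    - [14,241,4,-0.006,0.002,-0.385,10]
    - [14,241,4,-0.006,0.002,-0.385,10]
    - [14,241,4,-0.006,0.002,-0.385,10]
    - [14,241,4,-0.006,0.002,-0.385,10]

```text
time: 30.95
position: [0.3955, 0.2313, 0.2765]
tcp_rot: [[0.188, -0.982, -0.0], [-0.982, -0.188, -0.001], [0.001, 0.0, -1.0]]
force: [-0.3, 0.9, -0.8]
gripper_width: 0.0247
```

```bash
python3 g.py 0.3943 0.2313 0.1855 -79.1
```

```text
shift [-0.3, 1.1, 91.0] rot [0.0005, -0.0007, -0.0009] rows>= 1.5 q6 end~ 109.0 t 30.95
```

>>> apply_moves:
  commands:
    - [0,1,40,0,0,0,10]
    - [0,1,75,0,0,0,10]
    - [0,1,86,0,0,0,10]
    - [0,1,89,0,0,0,10]
    - [0,1,91,0,0,0,10]
    - [0,1,91,0,0,0,10]

```text
time: 31.7
position: [0.3947, 0.2312, 0.1864]
tcp_rot: [[0.188, -0.982, 0.001], [-0.982, -0.188, -0.0], [0.0, -0.001, -1.0]]
force: [-0.3, 0.1, -0.3]
gripper_width: 0.025
```

```bash
python3 w.py w23;python3 g.py 0.3943 0.2313 0.1845 -79.1
```

```text
31.75 [0.3947 0.2312 0.1863] [-0.2 -1.  -0.4] 0.0247 psi -79.2
shift [-0.2, 0.4, 1.8] rot [-0.0007, -0.0004, -0.0009] rows>= 0.0 q6 end~ 109.0 t 31.75
```

View pics/w23.png

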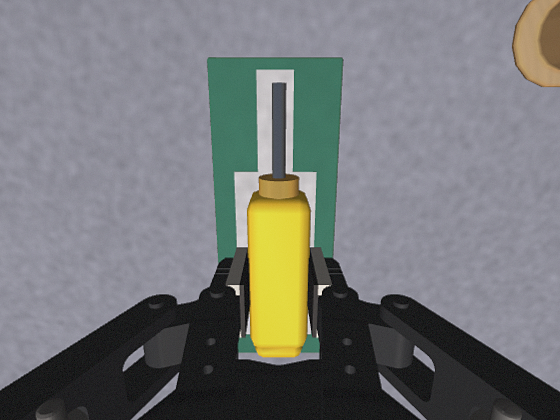

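>>> apply_moves:
  commands:
    - [-1.5,0.5,1,0,0,0,10]
    - [-1.5,0.5,2.5,0,0,0,10]
    - [-1.5,0.5,2.5,0,0,0,10]
    - [-1.5,0.5,2.5,0,0,0,34]
    - [-1.5,0.5,2.5,0,0,0,42]
    - [-1.5,0.5,2.5,0,0,0,50]
    - [-1.5,0.5,2,0,0,0,55]
    - [-1.5,0.5,-20,0,0,0,60]
    - [-1.5,0.5,-70,0,0,0,70]
    - [-1.5,0.5,-120,0,0,0,80]
    - [-1.5,60,-170,0,0,0,85]
    - [-1.5,60,-170,0,0,0,85]

```text
time: 33.25
position: [0.3339, 0.2211, 0.3591]
tcp_rot: [[0.189, -0.982, 0.004], [-0.982, -0.189, 0.002], [-0.001, -0.005, -1.0]]
force: [0.4, -0.0, -0.2]
gripper_width: 0.0848
```

```bash
python3 w.py w24 awl@0.004
python3 - <<'E'
from workcell import r
import cv2
c=r.camera('top');cv2.imwrite('pics/top9.png',cv2.resize(c['img'][110:280,100:440,::-1],(800,400),interpolation=cv2.INTER_CUBIC))
E
```

```text
awl 0.97 [266  22 297 166] [187. 168.  58.] pose [0.3942 0.2314] yaw 10.7 cost 0.096
33.35 [0.3347 0.2213 0.3574] [ 0.3  0.5 -0.3] 0.0848 psi -79.1
```

View pics/w24.png

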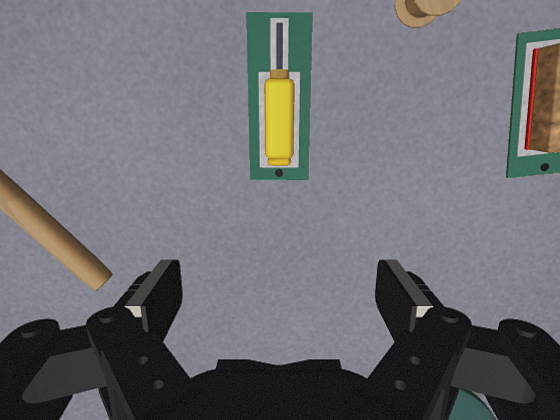

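View pics/top9.png

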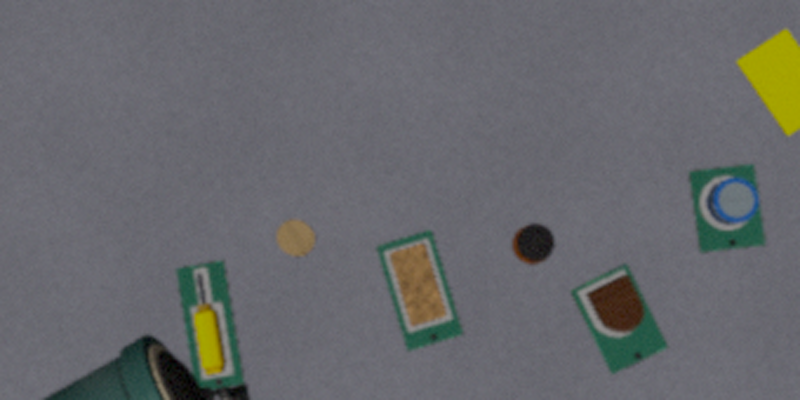

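Run:
```python
from workcell import r
print(r.job_done())
```

```text
the job is handed in; nothing more can be done
None
```

I placed the heel, tin, block and awl in that order, each on the green mat with its own outline. I then released them, backed the arm clear and handed the job in at about 33.5 s of the 109 s allowed.

These are the wrist-camera checks taken after each release:

| Thing | Distance from its target | Turn compared with its mat |
|---|---|---|
| Heel | about 1.6 mm | within 0.5° |
| Tin | about 1.5 mm | round, so not applicable |
| Block | about 0.6 mm | within 0.5° |
| Awl | under 0.5 mm | within 0.5° |

- **Outlines:** In the wrist pictures all four lie inside their outlines, right side up. The heel's flat end and the awl's spike point the way they are drawn.
- **Final overhead view:** The tin and heel look shifted outward against their outlines. I worked this out as parallax for the tin only and did not measure it again; the wrist views from more directly above show both inside.
- **Forces:** The readings I took at the end of each move stayed under 7 N. I did not touch the yellow look-alike or any of the other things on the bench.

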